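# Release the rejected trunnion pins with the interlock button pair

### The job

Push the reject tray fully home under the chute, then press both green buttons all the way down together, one fingertip on each, and hold them down for a moment after both corroded pins have rolled into the tray. Then let both buttons come up and back away. Do not touch the pins, do not press a button before the tray is home, and leave the other things on the cart where they are.

Things in the scene. Friction and masses are not known exactly. Their poses are not given: they have to be found in the camera images.
- station: Fixed grey base plate (120 x 180 mm) carrying the bent sheet-metal chute, with the tray rails beside it. Origin: on the work surface, below the middle of the chute's width; z up, y = the way the chute runs downhill, x across the chute, roughly away from the robot. The chute is 66 mm wide, its floor falls 13 degrees from y = -82 mm (floor 101 mm high, walls to 121 mm) to the lip at y = +124 mm (floor 52 mm high, walls to 74 mm).
- tray (a joint): Reject tray on rails, in m: 0 = fully home under the chute's lip, against its stop; grows as the tray is drawn out along the station's -x (towards the robot), 0.08 at most. It starts 0.035 to 0.07 out, slides with about 1.2 N of friction and stays where it is left.
- tray_front (a point): Top edge of the tray's front wall (the wall with a red band, facing the station's -x), at the middle of its width; moves with the tray; axes as the station's. The open dark steel tray is 90 mm along x, 108 mm along y; front, rear and near walls rise to 41 mm above the work surface, the wall at its +y end to 63 mm, the walls are 3 mm thick. To push it home, push the outside of this wall along the station's +x.
- tray_mid (a point): Middle of the tray's inner floor, 11 mm above the work surface, 45 mm behind the front wall's outside; moves with the tray, axes as the station's. The floor falls slightly to +y.
- console: Fixed grey button box, 100 mm along x, 135 mm along y, 42 mm high, with two green buttons side by side along its y axis and a yellow rib between them (8 mm wide in y, 44 mm long in x, top 70 mm above the work surface). Origin: centre of its underside; z up.
- button_l (a joint): Travel of the button at the console's +y side, in m: 0 = up, 0.006 = fully down. A spring returns it; about 1.2 N starts it and 4 N holds it fully down. It works one of two full-width gate bars across the chute in step with it: the bar sinks below the floor from about 0.004 and comes up again when the button does. Either bar alone stops the pins.
- button_r (a joint): The same for the button at the console's -y side and the other gate bar.
- button_l_top (a point): Centre of the top of the button at the console's +y side: green disc, 30 mm across, 64 mm above the work surface when up (10 mm proud of its black collar, which is 46 mm across). The two buttons' centres are 60 mm apart.
- button_r_top (a point): Centre of the top of the button at the console's -y side, alike.
- pin_a: Corroded aluminium trunnion pin, 14 mm diameter, 56 mm long; origin at its middle, x along it. Lies across the chute against the yellow gate bars and rolls by itself down into the tray when both bars are down. Loose, 24 g; not to be touched.
- pin_b: The second such pin, lying uphill behind the first.
- caliper: Loose steel caliper, 200 mm long along x, 50 mm wide, 8 mm high; origin under the middle of its beam. Leave alone.
- adapter: Loose cracked white acetal bucket adapter, a standing cup 58 mm across and 60 mm high; origin centre of underside. Leave alone.
- gasket: Loose orange lid gasket lying flat, ring 110 mm across, 6 mm high; origin centre of underside. Leave alone.
- driver: Loose screwdriver lying on the cart. Leave alone.
- jar: Loose closed jar, 52 mm across, 70 mm high; origin centre of underside. Leave alone.

How it is judged:
By the outcome, as a careful person would: the job done as asked, in the order asked, and still so for the second after the job is handed in, with the robot touching nothing.
It also fails if it takes over 42 s, if anything falls off the work surface, if the arm or the gripper's body presses on something with over 40 N, if the wrist force passes 120 N, or if a joint passes its speed limit or range.

### The arm

A 6-joint arm with a two-finger parallel gripper is mounted at the origin on the work surface. World frame = base frame: x ahead of the robot, y to its left, z up, the work surface at z = 0. Lengths are in mm, angles in degrees, forces in N, time in s.
With the tool pointing down it reaches from about 350 to 850 mm from the base axis. Payload 8.1 kg.
Tool frame: the origin (TCP) lies between the finger pads; the fingertips stand 25 mm ahead of it and the grasp point (between the pads) lies 6 mm ahead of it (r.tcp_to_tips is the distance from the TCP to the fingertips, in mm); z points along the fingers, y is the line along which they close (so a half turn about z gives the same grasp; the last joint's range is limited). The gripper opens to 85 mm and grips with 20 to 120 N. Pads are 22 mm wide; open, the fingers measure 114 mm over their backs; the gripper's body (76 mm by 85 mm) begins 54 mm behind the grasp point. The pads swing forward as they close: fully open they stand 13 mm farther back than shut.
Start: joints at [-69.179, 7.471, 85.268, -0, 87.261, -4.893], TCP at [260.351, -540.577, 256.292] pointing down, gripper open.
Joint ranges: [-169.43, 169.43], [-51.17, 129.36], [1.28, 143.12], [-76.62, 256.62], [0, 156.53], [-152.29, 152.29]. Speed limits (degrees/s): [136.94, 136.94, 159.86, 180, 180, 180].

### API

Orientations are given as [roll, pitch, yaw] about the fixed x, y, z axes, in that order (R = Rz(yaw) Ry(pitch) Rx(roll)).
In Python, from bench import r gives the robot as it stands.
- The arm moves only by the tool apply_moves, never from a script. Its arguments are lists of equal length, an entry for each row: "angular": the turn, a rotation vector about the world's x, y, z in units of 8 degrees (1.0 is 8 degrees), a list of three; "travel": the shift along the world's x, y, z in units of 40 mm (1.0 is 40 mm), a list of three; "jaw": the opening, from 0 (shut) to 1 (fully open). A call has 1 to 20 rows; each row shifts and turns the commanded pose from where the row before left it; what a row does not reach is not made up. A row lasts 1/8 s, in which the tool goes at most 62.5 mm and 10.7 degrees, less where a joint would pass 70% of its speed; a pose out of reach is approached as far as the arm can. A call is refused whole if a number of a shift passes 1 or a number of a turn 1, either way. A call with a gripper value outside its range is refused whole. The fingers move at their own pace and stop on an object; "force" is the grip in N (left out, the last holds). Time passes only in rows, so rows that do not move let the fingers close. It gives the time, the measured TCP pose, the force, the opening and the grip force at its end, in the units of the state.
- r.sense(): the state, without advancing time (a new reading comes with each control period).
- r.snapshot(name): name is "scene" or "side" or "wrist"; returns a dict with "color" (400x640x3 uint8, red, green, blue), "fx", "fy", "cx", "cy" (pixels), "R" (3x3) and "t" (3): a world point X has camera coordinates R X + t; the wrist camera has in their place "mount" (4x4, takes a point from camera to tool coordinates, whose origin is the TCP and whose axes are the flange's). Camera axes: x right, y down, z forward; pixel columns grow to the right and rows downward; lengths in mm; the calibration is good to about 2 mm. The wrist camera is an equidistant fisheye: a pixel r from the principal point sees the ray r / f radians off the axis. A picture is of the moment at which its call begins: read the wrist's pose just before it. There is no depth.
- r.hand_in(): hands the job in; it is judged then, once.
The state is a dict: "time": time; "joint_pos": joint angles; "qd": joint speeds; "joint_efforts": joint torques, N m; "tool_pos": TCP position; "tcp_rot": TCP orientation; "ft_force": force on the tool from outside, world axes, zero at the start; "wrist_torque": the same for the moment, N m; "finger_gap": finger opening in mm; "grip_force": force on a finger pad.
Only numpy, scipy, OpenCV 4.12 (cv2) and the standard library are available. Lean on these libraries where they do the work, as an engineer would, in place of code of your own. Each camera call takes 0.05 s, during which the arm holds its last target. There are 200 camera calls.

## Working session

There is one attempt and no reset: what is moved stays moved. The work goes in short steps, Python scripts to look and compute and a tool call to move; the robot and the scene stay as the last step left them, time stands still between calls to the robot, and variables do not carry over. Pictures are saved under pics/ and viewed, at most 10 in all, crops included, and the job is handed in when it is done.

Besides the shell and the picture viewer there is one more tool, called as name(argument=value, ...), one argument or row to a line, values as JSON. apply_moves: Moves the arm, as the interface text tells. Its arguments: {"type":"object","properties":{"angular":{"type":"array"},"travel":{"type":"array"},"jaw":{"type":"array"},"force":{"type":"number"}},"required":["angular","travel","jaw"]}

```bash
mkdir -p pics; cat > h.py <<'E'
import numpy as np,cv2
from bench import r
def save(n,f):
    s=r.snapshot(n); cv2.imwrite('pics/'+f,s['color'][:,:,::-1]); 
    np.savez('pics/'+f+'.npz',**{k:np.array(v) for k,v in s.items()}); return s
def ray(s,u,v,z):
    R=np.array(s['R']);t=np.array(s['t']);d=R.T@np.array([(u-s['cx'])/s['fx'],(v-s['cy'])/s['fy'],1]);c=-R.T@t
    return c+d*(z-c[2])/d[2]
def proj(s,X):
    p=np.array(s['R'])@np.array(X,float)+np.array(s['t']);return p[0]/p[2]*s['fx']+s['cx'],p[1]/p[2]*s['fy']+s['cy']
E
python3 - <<'E'
from h import *
for n in('scene','side'):
    s=save(n,n+'1.png'); print(n,s['fx'],-np.array(s['R']).T@np.array(s['t']))
st=r.sense();print(st['tool_pos'],st['tcp_rot'],st['time'],st['finger_gap'])
E
```

```text
scene 462.0565592159646 [1238.63878153 -561.80574446 1233.33092533]
side 413.32856181247564 [ 440.33620195  723.75300556 1001.72099176]
[ 260.19693028 -540.13742728  255.34344826] [-1.79903980e+02 -8.72324185e-03  2.57149296e+01] 0.1 85.35297234553359
```

View pics/scene1.png

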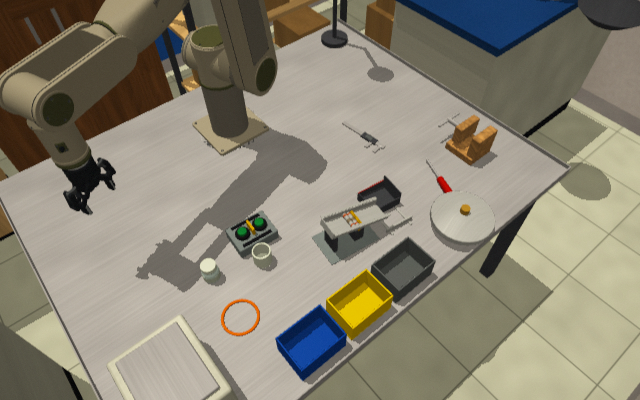

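View pics/side1.png

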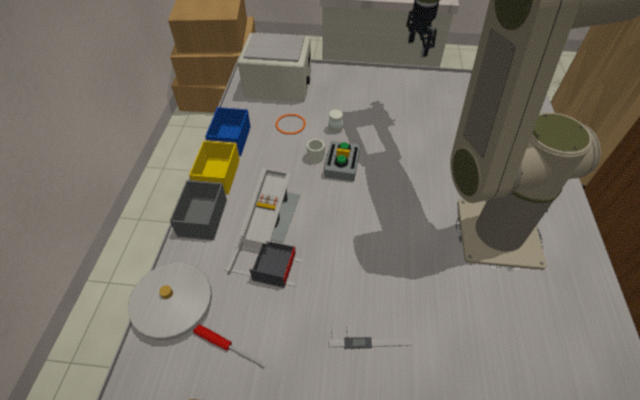

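The scene view shows the console near (250,232), the chute near (352,220) and the tray near (380,193). In the side view the console is near (342,158) and the tray near (273,263). I'll enlarge both.

```bash
python3 - <<'E'
import cv2,numpy as np
a=cv2.imread('pics/scene1.png')[165:265,215:415];b=cv2.imread('pics/side1.png')[130:290,220:370]
cv2.imwrite('pics/c1.png',cv2.resize(a,None,fx=4,fy=4,interpolation=cv2.INTER_CUBIC))
cv2.imwrite('pics/c2.png',cv2.resize(b,None,fx=3.75,fy=3.75,interpolation=cv2.INTER_CUBIC))
E
```

```text
(no output)
```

View pics/c1.png

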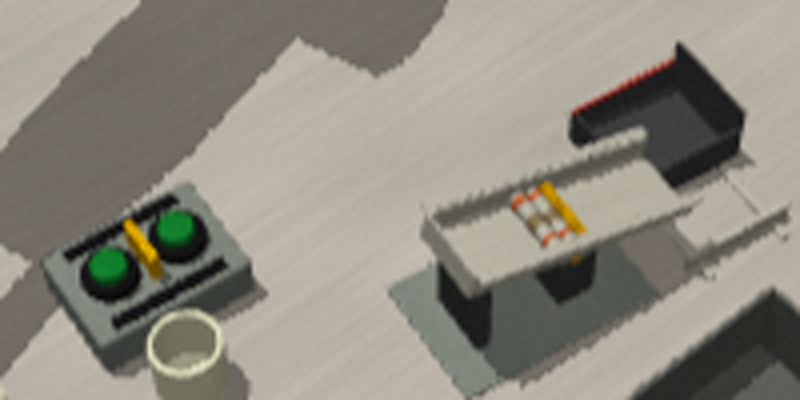

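View pics/c2.png

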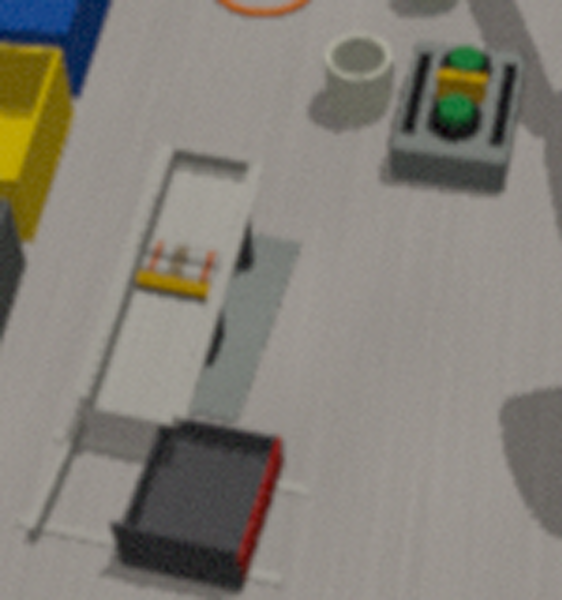

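The green tops are at crop 1 (177,224) and (108,264), and at crop 2 (466,57) and (457,106). The tray's red edge runs (573,110)-(673,62) in crop 1 and (279,440)-(243,560) in crop 2. The chute lip and walls are visible as well.

```bash
python3 - <<'E'
from h import *
S=[dict(np.load(f'pics/{n}1.png.npz')) for n in('scene','side')]
c1=lambda u,v:(215+(u+.5)/4-.5,165+(v+.5)/4-.5)
c2=lambda u,v:(220+(u+.5)/3.75-.5,130+(v+.5)/3.75-.5)
def f(n,z,a=None,b=None):
    print(n,z,*(ray(s,*c(*p),z)[:2].round(1) for s,c,p in((S[0],c1,a),(S[1],c2,b)) if p))
f('btnA',64,(179,221),(457,105));f('btnB',64,(109,263),(466,57))
f('front near',41,(573,111),(279,440));f('front far',41,(672,62),(243,560))
f('back far top',63,(743,112),(118,527))
f('front far top63',63,(679,44),(243,575))
f('chute top -y front',121,(425,210),(262,162)); f('chute top -y rear',121,(477,290),(172,150))
f('chute lip front wall',74,(645,130),None)
f('plate',4,(392,290),(300,241));f('plate2',4,(470,396),None);f('plate +y front',4,None,(236,418))
f('lip floor',52,(650,160),(182,425));f('lip floor rear',52,(702,200),(85,408))
f('console top corners',42,(45,262),(418,45));f(' ',42,(188,183),(520,60));f(' ',42,(252,265),(505,160));f(' ',42,(108,350),(393,150))
f('rib top ends',70,(127,222),(488,75));f('rib',70,(157,270),(438,72))
f('cup top',60,(187,335),(358,57))
for i in(0,1):
  s=S[i]; print([np.round(ray(s,320,200,0))])
E
```

```text
btnA 64 [ 472.  -184.9] [ 473.4 -190.9]
btnB 64 [ 470.  -248.7] [ 470.1 -249.3]
front near 41 [574.3 137. ] [576.3 137.2]
front far 41 [588.7 236.7] [586.5 235.1]
back far top 63 [675.6 228.8] [671.6 231. ]
front far top63 63 [590.3 240.2] [581.4 257.2]
chute top -y front 121 [618.1 -57.4] [615.  -58.5]
chute top -y rear 121 [696.5 -73.8] [685.7 -63.2]
chute lip front wall 74 [643.8 148.5]
plate 4 [596.3 -74.2] [593.  -78.5]
plate2 4 [709.  -89.1]
plate +y front 4 [617.   98.9]
lip floor 52 [657.2 143.8] [646.2 139.1]
lip floor rear 52 [712.1 147.7] [719.  132.4]
console top corners 42 [ 422.7 -280.7] [ 514.4 -282.6]
  42 [ 431.4 -150.8] [ 423.1 -273.6]
  42 [ 528.4 -158.3] [ 429.4 -153.2]
  42 [ 521.1 -287.4] [ 523.5 -154.1]
rib top ends 70 [ 450.9 -218.3] [ 449.7 -223.3]
rib 70 [ 502.6 -225.9] [ 492.3 -222.2]
cup top 60 [ 558.8 -238.9] [ 563.4 -243.1]
[array([494.,  41.,   0.])]
[array([528., -65.,   0.])]
```

apply_moves(
  angular=[
    [0,0,-0.2],
    [0,0,-0.2],
    [0,0,-0.2],
    [0,0,-0.2],
    [0,0,-0.2],
    [0,0,-0.2],
    [0,0,-0.2],
    [0,0,-0.2],
    [0,0,-0.2],
    [0,0,-0.2],
    [0,0,-0.2],
    [0,0,-0.2],
    [0,0,-0.2],
    [0,0,-0.2],
    [0,0,-0.2],
    [0,0,-0.2],
    [0,0,-0.3],
    [0,0,-0.3],
    [0,0,-0.3],
    [0,0,0],
  ],
  travel=[
    [0.38,0.96,-0.14],
    [0.38,0.96,-0.14],
    [0.38,0.96,-0.14],
    [0.38,0.96,-0.14],
    [0.38,0.96,-0.14],
    [0.38,0.96,-0.14],
    [0.38,0.96,-0.14],
    [0.38,0.96,-0.14],
    [0.38,0.96,-0.14],
    [0.38,0.96,-0.14],
    [0.38,0.96,-0.14],
    [0.38,0.96,-0.14],
    [0.38,0.96,-0.14],
    [0.38,0.96,-0.14],
    [0.38,0.96,-0.14],
    [0.38,0.96,-0.14],
    [0.38,0.96,-0.14],
    [0.38,0.96,-0.14],
    [0.31,0.95,-0.14],
    [0,0,0],
  ],
  jaw=[0.55,0.55,0.55,0.55,0.55,0.55,0.55,0.55,0.55,0.55,0.55,0.55,0.55,0.55,0.55,0.55,0.55,0.55,0.55,0.55],
)

```text
time: 2.6
tool_pos: [545.9, 190.9, 148.6]
tcp_rot: [180.0, 0.1, -6.9]
ft_force: [-0.1, -0.3, 0.1]
finger_gap: 47.1
grip_force: 0.0
```

```bash
python3 - <<'E'
from h import *
s=r.sense();print(s['tool_pos'],s['tcp_rot'],s['finger_gap'],s['time'],s['ft_force'],r.tcp_to_tips)
w=save('wrist','w1.png')
E
```

```text
[545.90737788 190.88991295 148.64365422] [ 1.79994086e+02  1.01760361e-01 -6.94307165e+00] 47.146635118322024 2.6 [-0.07876289 -0.29112755  0.11161477] 25.0
```

View pics/w1.png

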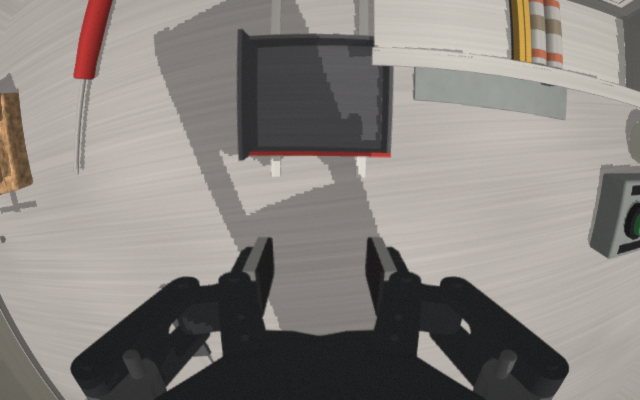

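The wrist view shows the red wall straight ahead of the fingers (row 155, columns 243-390), with low rail ends just in front of it. The space below is free.

apply_moves(
  angular=[
    [0,0,0],
    [0,0,0],
    [0,0,0],
    [0,0,0],
    [0,0,0],
    [0,0,0],
    [0,0,0],
    [0,0,0],
    [0,0,0],
  ],
  travel=[
    [0,0,-0.7],
    [0,0,-0.7],
    [0,0,-0.7],
    [0,0,-0.5],
    [0.25,-0.03,0],
    [0.25,-0.03,0],
    [0.25,-0.03,0],
    [0.25,-0.03,0],
    [0,0,0],
  ],
  jaw=[0.55,0.55,0.55,0.55,0.55,0.55,0.55,0.55,0.55],
)

```text
time: 3.78
tool_pos: [587.8, 183.8, 46.5]
tcp_rot: [-180.0, -0.1, -7.1]
ft_force: [0.1, -0.1, -0.0]
finger_gap: 46.9
grip_force: 0.0
```

apply_moves(
  angular=[
    [0,0,0],
    [0,0,0],
    [0,0,0],
    [0,0,0],
    [0,0,0],
  ],
  travel=[
    [0.2,-0.025,0],
    [0.2,-0.025,0],
    [0.2,-0.025,0],
    [0.2,-0.025,0],
    [0,0,0],
  ],
  jaw=[0.55,0.55,0.55,0.55,0.55],
)

```text
time: 4.4
tool_pos: [619.4, 179.7, 46.1]
tcp_rot: [-180.0, -0.1, -7.1]
ft_force: [0.9, -0.6, 0.2]
finger_gap: 47.1
grip_force: 0.0
```

apply_moves(
  angular=[
    [0,0,0],
    [0,0,0],
  ],
  travel=[
    [0.1,-0.0125,0],
    [0.1,-0.0125,0],
  ],
  jaw=[0.55,0.55],
)

```text
time: 4.65
tool_pos: [626.3, 178.8, 45.8]
tcp_rot: [180.0, 0.0, -7.1]
ft_force: [-2.2, -0.5, -0.3]
finger_gap: 47.0
grip_force: 0.7
```

```bash
python3 - <<'E'
from h import *
a=save('scene','s2.png')['color'][160:250,300:420,::-1];b=save('side','d2.png')['color'][190:290,220:340,::-1]
k=lambda i:cv2.resize(i,None,fx=5,fy=3*5/5 if 0 else 5,interpolation=cv2.INTER_CUBIC)
w=np.hstack([cv2.resize(a,(480,360),interpolation=2),cv2.resize(b,(320,267),interpolation=2) if 0 else cv2.copyMakeBorder(cv2.resize(b,(320,267),interpolation=2),0,93,0,0,0)])
cv2.imwrite('pics/m2.png',w)
E
```

```text
(no output)
```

View pics/m2.png

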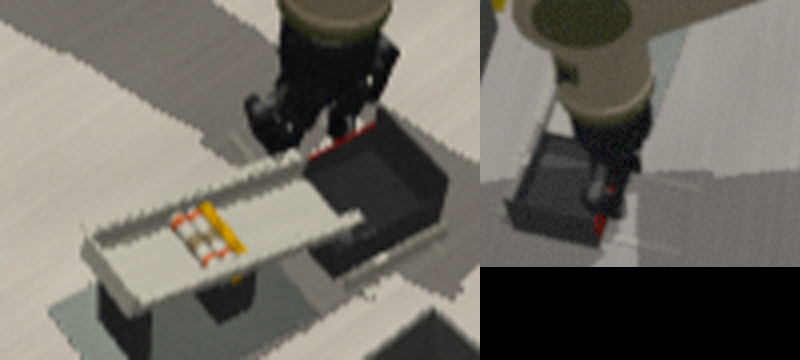

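The tray is sliding home and its rear wall is close to the back rail. I'll continue in small steps and watch the force.

apply_moves(
  angular=[
    [0,0,0],
    [0,0,0],
    [0,0,0],
    [0,0,0],
  ],
  travel=[
    [0.06,-0.0075,0],
    [0.06,-0.0075,0],
    [0.06,-0.0075,0],
    [0,0,0],
  ],
  jaw=[0.55,0.55,0.55,0.55],
)

```text
time: 5.25
tool_pos: [631.4, 178.1, 45.6]
tcp_rot: [180.0, 0.3, -7.1]
ft_force: [-13.5, 1.1, 9.7]
finger_gap: 46.8
grip_force: 6.6
```

apply_moves(
  angular=[
    [0,0,0],
    [0,0,0],
    [0,0,0],
  ],
  travel=[
    [0.06,-0.0075,0],
    [0.06,-0.0075,0],
    [0,0,0],
  ],
  jaw=[0.55,0.55,0.55],
)

```text
time: 5.62
tool_pos: [631.8, 178.1, 45.4]
tcp_rot: [179.9, 0.9, -7.1]
ft_force: [-36.9, 1.4, 27.8]
finger_gap: 46.9
grip_force: 18.7
```

apply_moves(
  angular=[
    [0,0,0],
    [0,0,0],
    [0,0,0],
    [0,0,0],
    [0,0,0],
    [0,0,0],
    [0,0,0],
  ],
  travel=[
    [-0.3,0.04,0],
    [-0.8,0.1,0],
    [-0.8,0.1,0],
    [-0.3,0,0.9],
    [0,0,0.9],
    [0,0,0.8],
    [0,0,0],
  ],
  jaw=[0.55,0.55,0.55,0.55,0.55,0.55,0.55],
)

```text
time: 6.5
tool_pos: [553.0, 187.5, 153.9]
tcp_rot: [-179.8, -0.4, -7.1]
ft_force: [-0.5, 0.8, 0.1]
finger_gap: 46.5
grip_force: 0.0
```

```bash
python3 - <<'E'
from h import *
s=r.sense();print(s['tool_pos'],s['tcp_rot'],s['ft_force'])
w=save('wrist','w3.png')
E
```

```text
[552.95830917 187.53277136 153.94650284] [-179.84936289   -0.41455172   -7.08114952] [-0.54097693  0.77321459  0.0666466 ]
```

View pics/w3.png

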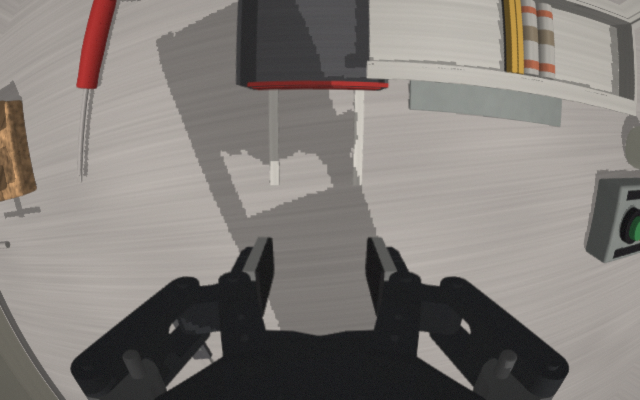

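The tray is home: its red wall (row 85) sits just in front of the chute's wall, flush along the rails. Next I move over the console.

apply_moves(
  angular=[
    [0,0,0.05],
    [0,0,0.05],
    [0,0,0.05],
    [0,0,0.05],
    [0,0,0.05],
    [0,0,0.05],
    [0,0,0.05],
    [0,0,0.05],
    [0,0,0.05],
    [0,0,0.05],
    [0,0,0],
    [0,0,0],
  ],
  travel=[
    [-0.3,-0.92,0],
    [-0.3,-0.92,0],
    [-0.3,-0.92,0],
    [-0.3,-0.92,0],
    [-0.3,-0.92,0],
    [-0.3,-0.92,0],
    [-0.25,-0.92,0],
    [0,-0.92,0],
    [0,-0.92,0],
    [0,-0.92,0],
    [0,-0.94,0],
    [0,0,0],
  ],
  jaw=[0.55,0.55,0.55,0.55,0.55,0.55,0.55,0.55,0.55,0.55,0.55,0.55],
)

```text
time: 8.05
tool_pos: [467.5, -220.6, 148.4]
tcp_rot: [-180.0, 0.1, -3.3]
ft_force: [0.1, 0.5, -0.1]
finger_gap: 47.0
grip_force: 0.0
```

```bash
python3 - <<'E'
from h import *
from scipy.spatial.transform import Rotation as Ro
s=r.sense();print(s['tool_pos'],s['tcp_rot'],s['ft_force'])
w=save('wrist','w4.png');M=np.array(w['mount']);print(M.round(2),w['fx'],w['cx'],w['cy'])
R=Ro.from_euler('xyz',s['tcp_rot'],degrees=True).as_matrix()
h=cv2.cvtColor(w['color'],cv2.COLOR_RGB2HSV);m=cv2.inRange(h,(45,100,50),(85,255,255))
n,_,st,c=cv2.connectedComponentsWithStats(m)
for i in range(1,n):
  if st[i,4]<60: continue
  for sg in (1,):
    d=np.array([(c[i][0]-w['cx'])/w['fx'],(c[i][1]-w['cy'])/w['fy']]);th=np.hypot(*d)
    v=np.r_[d/th*np.sin(th),np.cos(th)]
    o=R@M[:3,3]+s['tool_pos'];v=R@M[:3,:3]@v
    print(st[i],c[i],(o+v*(63-o[2])/v[2]).round(1))
E
```

```text
[ 467.45455142 -220.58644996  148.4429582 ] [-1.79984680e+02  9.46604980e-02 -3.26017313e+00] [ 0.06614934  0.47196073 -0.12599032]
[[   0.     -0.96   -0.28   71.01]
 [   1.      0.      0.      1.4 ]
 [   0.     -0.28    0.96 -117.32]
 [   0.      0.      0.      1.  ]] 309.70691628693146 319.3151542180062 196.69326662222096
[ 256  180   43   44 1426] [277.22089762 201.7173913 ] [ 477.5 -193.5   63. ]
[ 341  182   43   43 1419] [362.06765328 203.16138125] [ 473.2 -251.9   63. ]
```

View pics/w4.png

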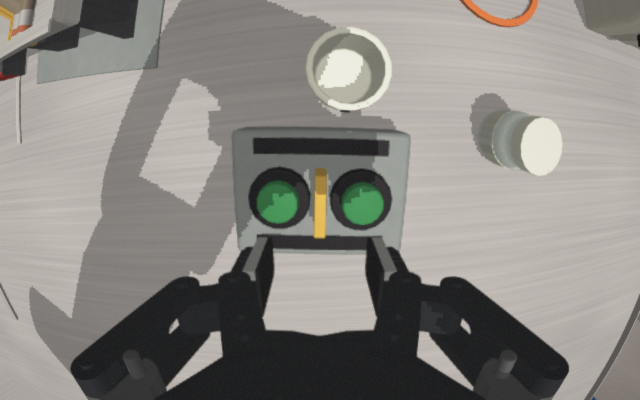

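The wrist view shows the two buttons at (277,202) and (362,203) with the rib centred between the fingers. I correct by about +6 and -1.5 mm and descend.

apply_moves(
  angular=[
    [0,0,0],
    [0,0,0],
    [0,0,0],
    [0,0,0],
    [0,0,0],
  ],
  travel=[
    [0.08,-0.02,-0.3],
    [0.08,-0.02,-0.5],
    [0,0,-0.4],
    [0,0,-0.15],
    [0,0,0],
  ],
  jaw=[0.55,0.55,0.55,0.55,0.55],
)

```text
time: 8.72
tool_pos: [474.4, -219.8, 95.3]
tcp_rot: [-180.0, 0.1, -3.1]
ft_force: [0.1, -0.6, -0.4]
finger_gap: 46.8
grip_force: 0.0
```

apply_moves(
  angular=[
    [0,0,0],
    [0,0,0],
    [0,0,0],
  ],
  travel=[
    [0,0,-0.1],
    [0,0,-0.1],
    [0,0,0],
  ],
  jaw=[0.55,0.55,0.55],
)

```text
time: 9.1
tool_pos: [474.6, -220.3, 87.7]
tcp_rot: [-180.0, 0.0, -3.1]
ft_force: [0.4, -0.0, -0.4]
finger_gap: 46.8
grip_force: 0.0
```

apply_moves(
  angular=[
    [0,0,0],
    [0,0,0],
  ],
  travel=[
    [0,0,-0.1],
    [0,0,0],
  ],
  jaw=[0.55,0.55],
)

```text
time: 9.35
tool_pos: [475.0, -220.5, 84.1]
tcp_rot: [180.0, -0.0, -3.1]
ft_force: [0.2, 0.3, 2.1]
finger_gap: 47.1
grip_force: 1.6
```

apply_moves(
  angular=[
    [0,0,0],
    [0,0,0],
  ],
  travel=[
    [0,0,-0.07],
    [0,0,0],
  ],
  jaw=[0.55,0.55],
)

```text
time: 9.6
tool_pos: [475.1, -220.5, 81.5]
tcp_rot: [180.0, -0.0, -3.1]
ft_force: [-1.9, 0.7, 5.6]
finger_gap: 47.2
grip_force: 3.0
```

apply_moves(
  angular=[
    [0,0,0],
    [0,0,0],
    [0,0,0],
  ],
  travel=[
    [0,0,-0.07],
    [0,0,-0.03],
    [0,0,0],
  ],
  jaw=[0.55,0.55,0.55],
)

```text
time: 9.98
tool_pos: [475.3, -220.6, 80.2]
tcp_rot: [180.0, -0.0, -3.1]
ft_force: [-12.9, 6.3, 31.2]
finger_gap: 47.2
grip_force: 15.5
```

```bash
cat > look.py <<'E'
from h import *
import sys
a=save('scene',sys.argv[1]+'s.png')['color'][160:270,220:420,::-1];b=save('side',sys.argv[1]+'d.png')['color'][130:290,210:370,::-1]
w=np.hstack([cv2.resize(a,(480,264),interpolation=2),cv2.resize(b,(264,264),interpolation=2)])
c=save('wrist',sys.argv[1]+'w.png')['color'][:,:,::-1];c=cv2.copyMakeBorder(cv2.resize(c,(528,330),interpolation=3),0,0,0,744-528,0)
cv2.imwrite('pics/'+sys.argv[1]+'.png',np.vstack([w,c]))
E
echo ok
```

```text
ok
```

apply_moves(
  angular=[
    [0,0,0],
    [0,0,0],
    [0,0,0],
    [0,0,0],
    [0,0,0],
    [0,0,0],
    [0,0,0],
    [0,0,0],
    [0,0,0],
    [0,0,0],
    [0,0,0],
    [0,0,0],
    [0,0,0],
    [0,0,0],
    [0,0,0],
    [0,0,0],
  ],
  travel=[
    [0,0,0],
    [0,0,0],
    [0,0,0],
    [0,0,0],
    [0,0,0],
    [0,0,0],
    [0,0,0],
    [0,0,0],
    [0,0,0],
    [0,0,0],
    [0,0,0],
    [0,0,0],
    [0,0,0],
    [0,0,0],
    [0,0,0],
    [0,0,0],
  ],
  jaw=[0.55,0.55,0.55,0.55,0.55,0.55,0.55,0.55,0.55,0.55,0.55,0.55,0.55,0.55,0.55,0.55],
)

```text
time: 11.98
tool_pos: [475.3, -220.6, 80.2]
tcp_rot: [180.0, -0.0, -3.1]
ft_force: [-14.0, 7.0, 31.4]
finger_gap: 46.7
grip_force: 15.4
```

```bash
python3 look.py p1
```

```text
(no output)
```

View pics/p1.png

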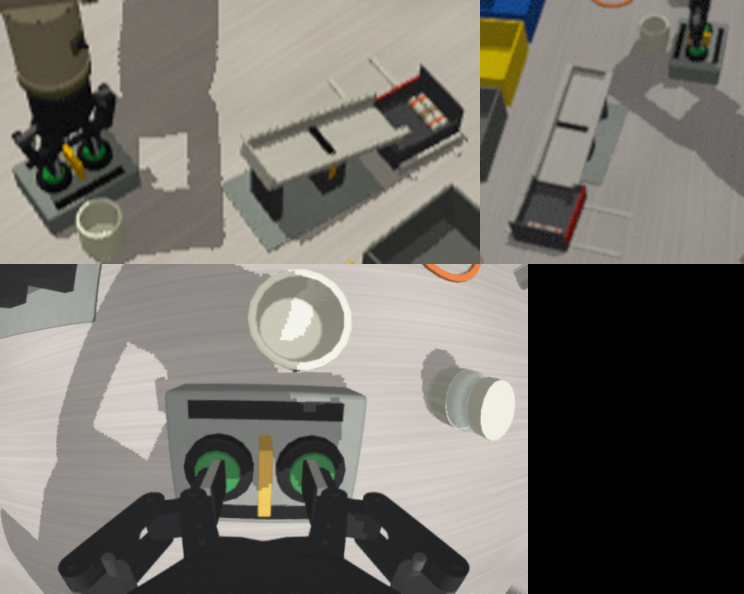

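Both bars are down and both pins lie in the tray (top-left panel, about (428,110)), with a fingertip on each button. I hold one more second, then lift straight up and back away.

apply_moves(
  angular=[
    [0,0,0],
    [0,0,0],
    [0,0,0],
    [0,0,0],
    [0,0,0],
    [0,0,0],
    [0,0,0],
    [0,0,0],
    [0,0,0],
    [0,0,0],
    [0,0,0],
    [0,0,0],
    [0,0,0],
    [0,0,0],
    [0,0,0],
    [0,0,0],
  ],
  travel=[
    [0,0,0],
    [0,0,0],
    [0,0,0],
    [0,0,0],
    [0,0,0],
    [0,0,0],
    [0,0,0],
    [0,0,0],
    [0,0,0.15],
    [0,0,0.4],
    [0,0,0.8],
    [0,0,0.8],
    [0,0,0.8],
    [0,0,0.5],
    [0,0,0],
    [0,0,0],
  ],
  jaw=[0.55,0.55,0.55,0.55,0.55,0.55,0.55,0.55,0.55,0.55,0.55,0.55,0.55,0.55,0.55,0.55],
)

```text
time: 14.12
tool_pos: [474.3, -220.0, 214.0]
tcp_rot: [-180.0, 0.1, -3.1]
ft_force: [1.0, 0.2, -1.1]
finger_gap: 46.9
grip_force: 0.0
```

```bash
python3 look.py p2
```

```text
(no output)
```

View pics/p2.png

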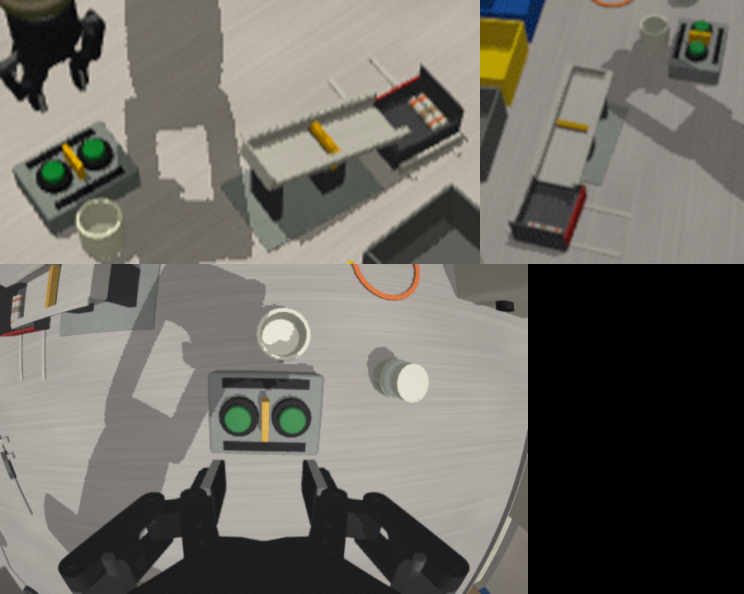

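The buttons are up, the gate bars are raised, both pins are in the tray (about (428,110)), and the arm is clear.

```bash
python3 -c "
from bench import r
print(r.hand_in())"
```

```text
the job is handed in; nothing more can be done
None
```

The job is handed in at about 14 s of robot time: the tray was pushed home, both buttons were pressed together and held until after both pins were in the tray, then both were released and the arm backed away clear of everything.

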